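# Load the warming drawer and set its dial

## Robot

A 6-joint arm with a two-finger parallel gripper is mounted at the origin on the work surface. World frame = base frame: x ahead of the robot, y to its left, z up, the work surface at z = 0. Lengths are in m, angles in rad, forces in N, time in s.
With the tool pointing down it reaches from about 0.375 to 0.9 m from the base axis. Payload 3.1 kg.
Tool frame: the origin (TCP) lies at the centre of the arm's flange, where the gripper is bolted on; the fingertips stand 182 mm ahead of it and the grasp point (between the pads) lies 164 mm ahead of it; z points along the fingers, y is the line along which they close (so a half turn about z gives the same grasp; the last joint's range is limited). The gripper opens to 87 mm and grips with 3 to 60 N. Pads are 19 mm wide; open, the fingers measure 117 mm over their backs; the gripper's body (75 mm by 190 mm) begins 51 mm behind the grasp point.
Start: joints at [1.034, 0.527, 1.433, -0, 1.181, -0.178], TCP at [0.219, 0.585, 0.405] pointing down, gripper open.
Joint ranges: [-3.08, 3.08], [-0.75, 2.2], [0.22, 2.44], [-1.43, 4.57], [0, 2.65], [-2.85, 2.85]. Speed limits (rad/s): [2.79, 2.79, 3.14, 3.14, 3.14, 3.14].

## Interface

Orientations are given as a unit quaternion [x, y, z, w].
In Python, from rig import * gives the robot as it stands.
- The arm moves only by the tool move_arm, never from a script. Its argument "commands" is a list that holds one entry, the list of rows, each a list of 6 numbers: the shift along the tool's x, y, z in units of 40 mm (1.0 is 40 mm), then the turn, a rotation vector about the tool's x, y, z in rad. A call has 1 to 12 rows; each row is the pose to reach, as a shift and turn from the pose commanded when the call began, along the tool's axes at that moment; what a row does not reach only later rows make up. A row lasts 1/8 s, in which the tool goes at most 62.5 mm and 10.7 degrees, less where a joint would pass 70% of its speed; a pose out of reach is approached as far as the arm can. A call with a gripper value outside its range is refused whole. "claw" is the closure, from -1 (fully open) to 1 (shut), so that 0 is half open, set as the call begins (left out, the last holds). The fingers move at their own pace and stop on an object; "squeeze" is the grip in N (left out, the last holds). Time passes only in rows, so rows that repeat a pose let the fingers close. It gives the time, the measured TCP pose, the force, the opening and the grip force at its end, in the units of the state.
- get_obs(): the state, without advancing time (a new reading comes with each control period).
- camera(name): name is "scene" or "top" or "wrist"; returns a dict with "pixels" (400x640x3 uint8, blue, green, red), "range_z" (400x640 float32, m along the optical axis (not along the pixel's ray), 0 where there is no reading), "camera_matrix" (3x3 intrinsics, pixels), "extrinsics" (4x4, takes a point from world to camera coordinates). Camera axes: x right, y up, looking along -z (the intrinsics and any distortion apply to the point x, -y, -z); pixel columns grow to the right and rows downward; lengths in m; the calibration is good to about 2 mm. The wrist camera is an equidistant fisheye: a pixel r from the principal point sees the ray r / f radians off the axis. A picture is of the moment at which its call begins.
- hand_in(): hands the job in; it is judged then, once.
The state is a dict: "time": time; "q": joint angles; "joint_velocities": joint speeds; "joint_torque": joint torques, N m; "position": TCP position; "tool_rot": TCP orientation; "ft_force": force on the tool from outside, world axes, zero at the start; "moment": the same for the moment, N m; "grip_width": finger opening in m; "grip_force": force on a finger pad.
Only numpy, scipy, OpenCV 4.12 (cv2) and the standard library are available. Lean on these libraries where they do the work, as an engineer would, in place of code of your own. Each camera call takes 0.05 s, during which the arm holds its last target. There are 200 camera calls.

## Task

Use the countertop warming drawer: first turn its dial back to off (the mark at the round stud, against the stop), then pull the tray all the way out and stand every lidded jar upright on it, inside its rim. Slide the tray fully home with the jars in it, and last turn the dial until its mark points squarely at the bar-shaped index rib on the roof. Leave the mug, the shaker and the can where they are.

Things in the scene. Friction and masses are not known exactly. Their poses are not given: they have to be found in the camera images.
- warmer: the warming drawer's fixed housing: a white box 216 mm wide (its x) by 180 mm (its y) and 96 mm high with a flat metal roof, open on its +y side where the tray slides out. Origin at the centre of its underside, on the counter; +y is the direction in which the tray comes out. It cannot be moved
- tray (a joint): travel of the steel tray along the housing's +y, in m: 0 fully home (white fascia against the housing), 0.175 fully out against its stop. About 2 N of friction; it stays where it is left
- tray_floor (a point): centre of the tray's floor, on its upper surface, 12 mm above the counter; axes as the housing's. The floor inside the rim is 180 mm (x) by about 168 mm (y, from -78 to +91 mm of this point). The rim on both x sides and the -y side stands 12 mm above the floor and is 6 mm thick; on the +y side the white fascia, 10 mm thick, 216 mm wide, closes the tray and rises to 93 mm above the counter. The roof's underside leaves 78 mm above the floor
- tray_handle (a point): centre of the tray's straight metal handle bar: 100 mm long along x, 12 mm thick (y), 20 mm high, its centre 62 mm above the counter. It stands 39 mm clear of the fascia on its +y side, joined to it only by two 12 mm stems at 44 mm either side of this point
- dial (a joint): angle of the dial on the roof in rad: 0 = off (stop), growing clockwise seen from above, stop at 4.3. Light friction (0.06 N m); it stays where it is left
- dial_top (a point): centre of the dial's top, on its vertical axis over the middle of the roof, 136 mm above the counter. The dial is a black disc 72 mm across and 9 mm high on the roof, carrying an upright grip bar 62 mm long, 16 mm thick, from 8 to 40 mm above the roof, which lies along the line from the axis to the mark
- dial_mark (a point): tip of the dial's white mark line, 44 mm from the dial axis, 5 mm above the roof. The white line runs from the axis towards one end of the grip bar only; it turns with the dial
- off_mark (a point): top of the round stud (10 mm across) on the roof, 60 mm from the dial axis towards the housing's -x: the off position
- set_mark (a point): inner end of the index line, 44 mm from the dial axis, 5 mm above the roof: the dial's mark is set when its tip comes to this point. Its rib is a straight black bar 20 mm long, 6 mm wide and 5 mm high, pointing at the axis from 50 to 70 mm out, on a thin grey ring under the dial. It stands at a different place round the dial each time and cannot be moved by hand
- jar1: a lidded jar, 60 mm across and 62 mm high, white pot with a plain steel lid, about 0.2 kg; all jars are alike. Origin at the centre of its underside, z up through the lid. Two to four jars are present
- jar2: a lidded jar, 60 mm across and 62 mm high, white pot with a plain steel lid, about 0.2 kg; all jars are alike. Origin at the centre of its underside, z up through the lid. Two to four jars are present
- jar3: a lidded jar, 60 mm across and 62 mm high, white pot with a plain steel lid, about 0.2 kg; all jars are alike. Origin at the centre of its underside, z up through the lid. Two to four jars are present
- jar4: a lidded jar, 60 mm across and 62 mm high, white pot with a plain steel lid, about 0.2 kg; all jars are alike. Origin at the centre of its underside, z up through the lid. Two to four jars are present
- mug: a blue mug, 80 mm across and 90 mm high, a bystander. Origin at the centre of its underside
- shaker: a dark wooden shaker, 44 mm across and 100 mm high, a bystander. Origin at the centre of its underside
- can: a food can with a plain brown label, 74 mm across and 110 mm high, a bystander. Origin at the centre of its underside

How it is judged:
By the outcome, as a careful person would: the job done as asked, in the order asked, and still so for the second after the job is handed in, with the robot touching nothing.
Of jar1, jar2, jar3, jar4 only 2 to 4 are there at a start; the rules pass over those that are not, and their reading is None.
At some moment in a run one of jar1, jar2, jar3, jar4 may be knocked a few centimetres aside while the robot is not near it.
Once in a run the grip may slacken for a moment while it holds something.
It also fails if it takes over 210 s, if anything falls off the work surface, if the arm or the gripper's body presses on something with over 40 N, if the wrist force passes 120 N, or if a joint passes its speed limit or range.

## Working session

There is one attempt and no reset: what is moved stays moved. The work goes in short steps, Python scripts to look and compute and a tool call to move; the robot and the scene stay as the last step left them, time stands still between calls to the robot, and variables do not carry over. Pictures are saved under pics/ and viewed, at most 14 in all, crops included, and the job is handed in when it is done.

Besides the shell and the picture viewer there is one more tool, called after "Request:" in YAML: its name, and indented under it one key for each argument. move_arm: Moves the arm, as the interface text tells. Its arguments: {"type":"object","properties":{"commands":{"type":"array","items":{"type":"array","items":{"type":"array","items":{"type":"number"}}}},"claw":{"type":"number"},"squeeze":{"type":"number"}},"required":["commands"]}

```bash
ls; mkdir -p pics; cat > h.py <<'E'
from rig import *
import numpy as np, cv2
from scipy.spatial.transform import Rotation as R
def cam(n,save=None):
    c=camera(n)
    if save: cv2.imwrite('pics/'+save,c["pixels"])
    return c
def pts(c):
    K=c["camera_matrix"];E=np.array(c["extrinsics"]);z=c["range_z"]
    v,u=np.mgrid[0:400,0:640]
    x=(u-K[0][2])/K[0][0]*z; y=-(v-K[1][2])/K[1][1]*z
    P=np.stack([x,y,-z,np.ones_like(z)],-1)@np.linalg.inv(E).T
    P=P[...,:3]; P[z==0]=np.nan
    return P
E
python3 - <<'E'
from h import *
for n in("scene","top"):
    c=cam(n,n+"1.png"); np.save(n+"1.npy",pts(c)); print(n,c["camera_matrix"],np.linalg.inv(c["extrinsics"])[:3,3])
o=get_obs();print(o)
E
```

```text
pics
scene [[398.21977899   0.         315.34324797]
 [  0.         398.21977899 199.32602249]
 [  0.           0.           1.        ]] [1.11301952 0.23005272 0.96937531]
top [[408.64292445   0.         324.62319684]
 [  0.         408.64292445 202.12962865]
 [  0.           0.           1.        ]] [0.43838515 0.04341128 1.37384171]
{'time': 0.1, 'q': array([ 1.03347983e+00,  5.28359533e-01,  1.43376088e+00,  1.63396361e-06,
        1.18141529e+00, -1.78533286e-01]), 'joint_velocities': array([ 0.00059068, -0.00183656, -0.0029083 ,  0.0009902 , -0.00049098,
       -0.00117076]), 'joint_torque': array([-2.75615148e-04, -4.40986526e+01, -1.77149820e+01,  6.35048677e-02,
        5.34641964e-02, -5.98398856e-05]), 'position': array([0.21929122, 0.58493757, 0.40388178]), 'tool_rot': array([ 1.78431196e-01,  9.83951912e-01, -9.09689107e-04, -3.41062745e-04]), 'ft_force': array([-0.27023749, -0.28182975, -0.22296621]), 'moment': array([ 0.00557691,  0.01754613, -0.0338466 ]), 'grip_force': 0.0, 'grip_width': 0.08670705985095217}
```

View pics/top1.png

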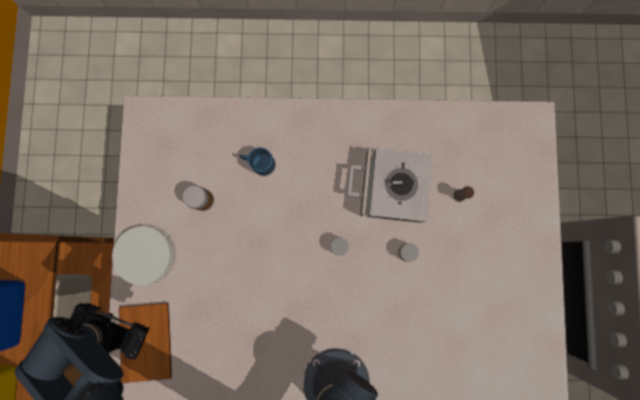

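View pics/scene1.png

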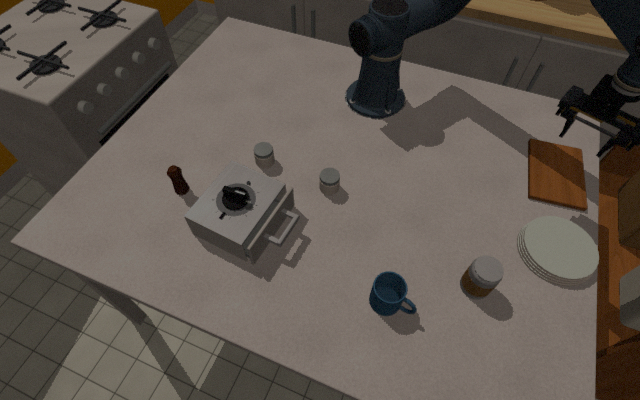

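```bash
python3 - <<'E'
from h import *
P=np.load("top1.npy")
im=cv2.imread("pics/top1.png")
a=cv2.resize(im[140:230,335:440],None,fx=5,fy=5,interpolation=cv2.INTER_CUBIC)
im2=cv2.imread("pics/scene1.png")
b=cv2.resize(im2[165:245,185:300],None,fx=2.4,fy=2.4,interpolation=cv2.INTER_CUBIC)
w=np.zeros((450,525+276,3),np.uint8);w[:,:525]=a;w[:192,525:]=b;cv2.imwrite("pics/c1.png",w[:,:800])
def blob(lo,hi,name,box):
    y0,y1,x0,x1=box
    Q=P[y0:y1,x0:x1].reshape(-1,3);Q=Q[(Q[:,2]>lo)&(Q[:,2]<hi)]
    c=(Q.min(0)+Q.max(0))/2
    print(name,len(Q),c.round(4),np.ptp(Q,0).round(3), Q.mean(0).round(4))
blob(.045,.08,"jarA",(225,265,320,360))
blob(.045,.08,"jarB",(230,270,390,425))
blob(.05,.12,"mug",(140,180,230,285)); blob(.05,.12,"can",(180,215,175,215)); blob(.05,.12,"shaker",(180,210,445,480))
blob(.045,.08,"handle",(155,205,340,362))
blob(.115,.15,"dialbar",(150,215,370,430))
Q=P[135:230,355:440].reshape(-1,3);Q=Q[(Q[:,2]>.085)&(Q[:,2]<.106)]
r=cv2.minAreaRect(Q[:,:2].astype(np.float32)); print("roof",r, np.median(Q[:,2]))
Q=P[150:215,365:432].reshape(-1,3);Q=Q[(Q[:,2]>.115)]
print(cv2.minAreaRect(Q[:,:2].astype(np.float32)))
# anything else tall
m=(P[...,2]>.03);print([tuple(s) for s in cv2.connectedComponentsWithStats(m.astype(np.uint8))[2] if s[4]>15])
E
```

```text
jarA 265 [ 0.436  -0.0047  0.0611] [0.054 0.058 0.02 ] [ 0.4362 -0.0048  0.061 ]
jarB 276 [ 0.4201 -0.2282  0.0573] [0.054 0.057 0.023] [ 0.4201 -0.2278  0.0607]
mug 246 [0.7088 0.2703 0.0725] [0.077 0.113 0.045] [0.7111 0.26   0.0766]
can 527 [0.5839 0.4513 0.0833] [0.071 0.071 0.066] [0.5821 0.4461 0.1009]
shaker 149 [ 0.6139 -0.4085  0.0765] [0.039 0.039 0.053] [ 0.6113 -0.4054  0.0891]
handle 203 [ 0.6472 -0.0513  0.0651] [0.102 0.046 0.023] [ 0.645  -0.0467  0.0682]
dialbar 125 [ 0.634  -0.1961  0.1279] [0.017 0.062 0.025] [ 0.6336 -0.196   0.1338]
roof ((0.6361956596374512, -0.18512050807476044), (0.20563122630119324, 0.21755264699459076), 84.53330993652344) 0.09519028965451493
((0.6337539553642273, -0.19607402384281158), (0.06218189001083374, 0.017033547163009644), 89.27774047851562)
[(np.int32(0), np.int32(0), np.int32(640), np.int32(400), np.int32(233535)), (np.int32(239), np.int32(148), np.int32(36), np.int32(27), np.int32(325)), (np.int32(347), np.int32(148), np.int32(24), np.int32(68), np.int32(524)), (np.int32(368), np.int32(149), np.int32(64), np.int32(74), np.int32(3932)), (np.int32(183), np.int32(186), np.int32(29), np.int32(25), np.int32(566)), (np.int32(456), np.int32(186), np.int32(18), np.int32(14), np.int32(185)), (np.int32(612), np.int32(215), np.int32(28), np.int32(185), np.int32(3047)), (np.int32(112), np.int32(227), np.int32(59), np.int32(58), np.int32(2002)), (np.int32(0), np.int32(233), np.int32(42), np.int32(10), np.int32(334)), (np.int32(330), np.int32(238), np.int32(19), np.int32(18), np.int32(270)), (np.int32(399), np.int32(244), np.int32(20), np.int32(18), np.int32(292)), (np.int32(0), np.int32(282), np.int32(13), np.int32(70), np.int32(654)), (np.int32(14), np.int32(303), np.int32(136), np.int32(97), np.int32(8389)), (np.int32(313), np.int32(362), np.int32(65), np.int32(38), np.int32(1850)), (np.int32(0), np.int32(371), np.int32(5), np.int32(29), np.int32(91))]
```

View pics/c1.png

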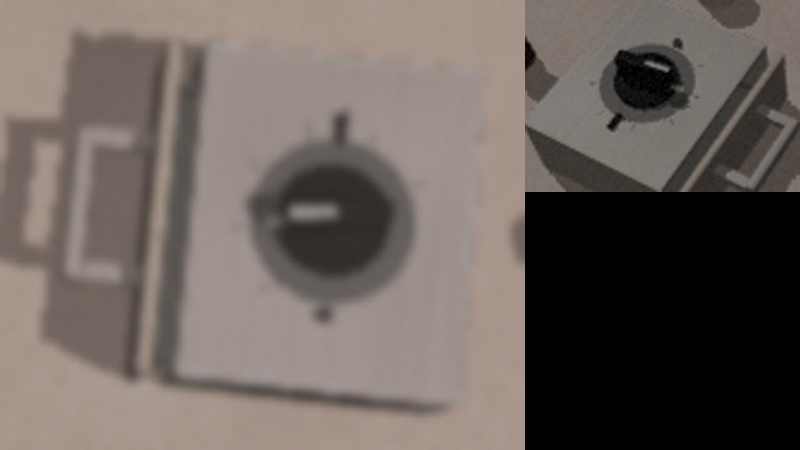

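```bash
cat >> h.py <<'E'
def Rt(psi):  # tool down, tool y at world angle psi (deg)
    p=np.radians(psi); y=np.array([np.cos(p),np.sin(p),0]); z=np.array([0,0,-1.]); return np.stack([np.cross(y,z),y,z],1)
def plan(*W):
    "W: grasp-point targets (x,y,z,psi); prints rows"
    o=get_obs(); R0=R.from_quat(o["tool_rot"]).as_matrix(); p=np.array(o["position"])
    y=R0[:,1]; print("t",round(o["time"],2),"gp",(p+R0[:,2]*.164).round(4),"psi",np.degrees(np.arctan2(y[1],y[0])).round(2),"w",round(o["grip_width"],4),"gf",round(o["grip_force"],1),"f",np.round(o["ft_force"],1),"q6",o["q"][5].round(2))
    for w in W:
        T=Rt(w[3]); q=np.array(w[:3])-T[:,2]*.164
        print((R0.T@(q-p)/.04).round(2).tolist(), R.from_matrix(R0.T@T).as_rotvec().round(3).tolist(),"rows>=",max(np.linalg.norm(q-p)/.0625,np.degrees(np.linalg.norm(R.from_matrix(R0.T@T).as_rotvec()))/10.7).round(1))
E
python3 -c "
from h import *
plan((.634,-.196,.24,0),(.634,-.196,.2,0),(.634,-.196,.127,0))"
```

```text
t 0.1 gp [0.2191 0.5847 0.2399] psi 69.44 w 0.0867 gf 0.0 f [-0.3 -0.3 -0.2] q6 -0.18
[-16.56, -14.64, 0.02] [-0.002, 0.001, 1.212] rows>= 14.1
[-16.56, -14.64, 1.02] [-0.002, 0.001, 1.212] rows>= 14.2
[-16.56, -14.63, 2.84] [-0.002, 0.001, 1.212] rows>= 14.3
```

Request:
move_arm:
  commands:
    - [[-16.56,-14.64,0,0,0,1.212],[-16.56,-14.64,0,0,0,1.212],[-16.56,-14.64,0,0,0,1.212],[-16.56,-14.64,0,0,0,1.212],[-16.56,-14.64,0,0,0,1.212],[-16.56,-14.64,0,0,0,1.212],[-16.56,-14.64,0,0,0,1.212],[-16.56,-14.64,0,0,0,1.212],[-16.56,-14.64,0,0,0,1.212],[-16.56,-14.64,0,0,0,1.212],[-16.56,-14.64,0,0,0,1.212],[-16.56,-14.64,0,0,0,1.212]]
  claw: -1
  squeeze: 20

```text
time: 1.6
position: [0.5717, -0.0793, 0.4044]
tool_rot: [0.707, 0.707, -0.0, -0.0]
ft_force: [1.1, 0.0, 0.0]
grip_width: 0.0868
grip_force: 0.0
```

```bash
python3 -c "
from h import *
plan((.634,-.196,.2,0),(.634,-.196,.127,0))"
```

```text
t 1.6 gp [ 0.5716 -0.0792  0.2404] psi -0.03 w 0.0868 gf 0.0 f [1.1 0.  0. ] q6 -0.33
[-2.92, 1.56, 1.01] [-0.001, -0.001, -0.001] rows>= 2.2
[-2.92, 1.56, 2.83] [-0.001, -0.001, -0.001] rows>= 2.8
```

Request:
move_arm:
  commands:
    - [[-2.92,1.56,0.5,0,0,0],[-2.92,1.56,0.5,0,0,0],[-2.92,1.56,0.5,0,0,0],[-2.92,1.56,0.5,0,0,0],[-2.92,1.56,0.5,0,0,0]]

```text
time: 2.22
position: [0.6329, -0.1924, 0.3848]
tool_rot: [0.707, 0.708, -0.0, -0.001]
ft_force: [0.3, 0.8, -0.6]
grip_width: 0.0871
grip_force: 0.0
```

```bash
python3 -c "
from h import *
plan((.634,-.196,.127,0))
c=cam('wrist','w1.png');print(c['camera_matrix'],c['extrinsics']);np.save('w1E.npy',c['extrinsics']);np.save('w1z.npy',c['range_z'])"
```

```text
t 2.23 gp [ 0.6327 -0.1922  0.2208] psi 0.08 w 0.0871 gf 0.0 f [ 0.3  0.8 -0.6] q6 -0.47
[-0.09, 0.03, 2.34] [-0.001, -0.001, 0.001] rows>= 1.5
[[309.70691629   0.         316.49850904]
 [  0.         309.70691629 195.56757088]
 [  0.           0.           1.        ]] [[ 9.99999401e-01  7.20600283e-04 -8.24285569e-04 -6.32687110e-01]
 [-9.20575098e-04  9.60942077e-01 -2.76748037e-01  2.11781752e-01]
 [ 5.92665974e-04  2.76748630e-01  9.60942165e-01 -3.19329130e-01]
 [ 0.00000000e+00  0.00000000e+00  0.00000000e+00  1.00000000e+00]]
```

View pics/w1.png

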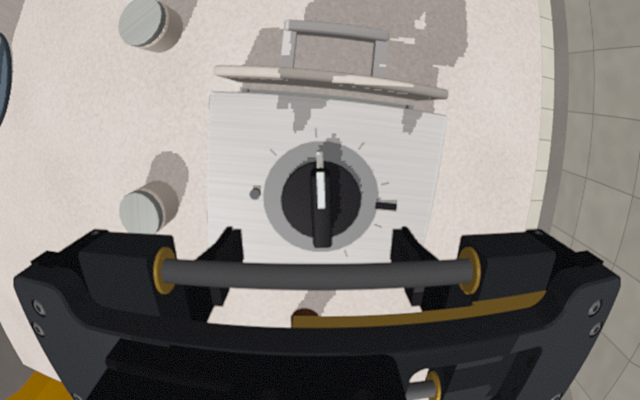

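```bash
cat >> h.py <<'E'
def wpix(E,uv,z,f=309.707,cx=316.5,cy=195.57):
    M=np.linalg.inv(E); out=[]
    for u,v in uv:
        d=np.array([u-cx,v-cy]);r=np.hypot(*d);t=r/f
        ray=np.array([np.sin(t)*d[0]/r,-np.sin(t)*d[1]/r,-np.cos(t)])
        w=M[:3,:3]@ray; o=M[:3,3]; out.append((o+w*(z-o[2])/w[2])[:2])
    return np.array(out)
E
python3 - <<'E'
from h import *
E=np.load("w1E.npy")
im=cv2.imread("pics/w1.png");cv2.imwrite("pics/c2.png",cv2.resize(im[120:270,200:450],None,fx=3.2,fy=3.2,interpolation=cv2.INTER_CUBIC))
P=wpix(E,[(255,193),(376,204),(397,206),(318.5,155)],.101);print(P)
B=wpix(E,[(321,200)],.136);print(B)
print(wpix(E,[(210,93),(446,116)],.096), wpix(E,[(283,29),(388,37)],.072),wpix(E,[(216,68),(447,93)],.093))
E
```

```text
[[ 0.57775752 -0.18835031]
 [ 0.68677436 -0.19858529]
 [ 0.70670603 -0.20057435]
 [ 0.63460079 -0.15441157]]
[[ 0.63640883 -0.18417405]]
[[ 0.53828958 -0.09746696]
 [ 0.7507324  -0.11664763]] [[ 0.60144063 -0.03695124]
 [ 0.70043545 -0.04283546]] [[ 0.54322181 -0.07473391]
 [ 0.75230441 -0.0951667 ]]
```

View pics/c2.png

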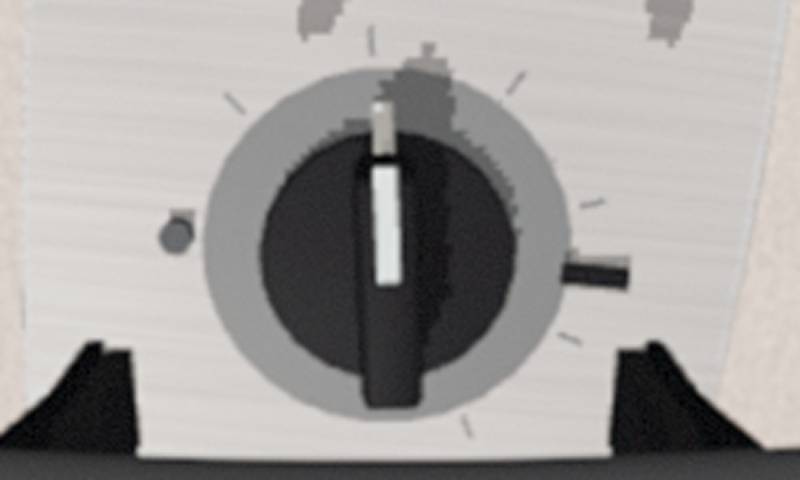

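```bash
python3 -c "
from h import *
plan((.6355,-.1955,.127,1.5))"
```

```text
t 2.27 gp [ 0.6329 -0.1921  0.221 ] psi 0.1 w 0.0868 gf 0.0 f [-0.5  1.4 -0.5] q6 -0.47
[-0.08, 0.06, 2.35] [-0.001, -0.001, -0.024] rows>= 1.5
```

Request:
move_arm:
  commands:
    - [[-0.08,0.06,1.2,0,0,-0.024],[-0.08,0.06,2.0,0,0,-0.024],[-0.08,0.06,2.35,0,0,-0.024],[-0.08,0.06,2.35,0,0,-0.024],[-0.08,0.06,2.35,0,0,-0.024]]

```text
time: 2.9
position: [0.6365, -0.1971, 0.2925]
tool_rot: [0.698, 0.716, 0.0, 0.001]
ft_force: [-0.5, -1.0, 0.4]
grip_width: 0.0871
grip_force: 0.0
```

Request:
move_arm:
  commands:
    - [[0,0,0,0,0,0],[0,0,0,0,0,0],[0,0,0,0,0,0],[0,0,0,0,0,0],[0,0,0,0,0,0],[0,0,0,0,0,0]]
  claw: 1
  squeeze: 15

```text
time: 3.65
position: [0.6359, -0.1973, 0.2907]
tool_rot: [0.699, 0.716, -0.0, -0.0]
ft_force: [0.4, -0.1, 0.4]
grip_width: 0.0348
grip_force: 0.0
```

```bash
python3 -c "
from h import *
plan((.6355,-.1955,.127,84.5),(.6355,-.1955,.127,86))"
```

```text
t 3.65 gp [ 0.6359 -0.1972  0.1267] psi 1.37 w 0.0348 gf 0.0 f [ 0.4 -0.1  0.4] q6 -0.49
[0.04, -0.01, -0.01] [-0.0, -0.0, -1.451] rows>= 7.8
[0.04, -0.01, -0.01] [-0.0, -0.0, -1.477] rows>= 7.9
```

Request:
move_arm:
  commands:
    - [[0,0,0,0,0,0],[0,0,0,0,0,0],[0,0,0,0,0,0],[0,0,0,0,0,0],[0,0,0,0,0,-0.12],[0,0,0,0,0,-0.28],[0,0,0,0,0,-0.44],[0,0,0,0,0,-0.6],[0,0,0,0,0,-0.76],[0,0,0,0,0,-0.92],[0,0,0,0,0,-1.08],[0,0,0,0,0,-1.2]]
  claw: 1
  squeeze: 15

```text
time: 5.15
position: [0.6365, -0.1969, 0.2907]
tool_rot: [0.171, 0.985, 0.0, 0.001]
ft_force: [2.7, 1.5, -0.9]
grip_width: 0.016
grip_force: 15.0
```

```bash
python3 -c "
from h import *
plan((.6355,-.1955,.127,84.5),(.6355,-.1955,.127,86)); print(get_obs()['moment'])"
```

```text
t 5.15 gp [ 0.6368 -0.1968  0.1267] psi 70.32 w 0.016 gf 15.0 f [ 2.7  1.5 -0.9] q6 -1.7
[0.04, 0.03, -0.01] [0.001, 0.002, -0.247] rows>= 1.3
[0.04, 0.03, -0.01] [0.001, 0.002, -0.274] rows>= 1.5
[ 0.22458078 -0.4567772  -0.07985623]
```

Request:
move_arm:
  commands:
    - [[0,0,0,0,0,-0.1],[0,0,0,0,0,-0.18],[0,0,0,0,0,-0.24],[0,0,0,0,0,-0.28],[0,0,0,0,0,-0.3],[0,0,0,0,0,-0.32],[0,0,0,0,0,-0.32]]

```text
time: 6.02
position: [0.6359, -0.1969, 0.2907]
tool_rot: [0.013, 1.0, 0.0, -0.0]
ft_force: [1.8, 3.9, -0.5]
grip_width: 0.0175
grip_force: 1.5
```

```bash
python3 -c "
from h import *
plan((.6355,-.1955,.127,84.5),(.6355,-.1955,.127,86)); print(get_obs()['moment'])"
```

```text
t 6.03 gp [ 0.6358 -0.1968  0.1267] psi 88.51 w 0.0175 gf 1.5 f [ 1.8  3.9 -0.5] q6 -2.01
[0.01, 0.03, -0.01] [0.001, -0.001, 0.07] rows>= 0.4
[0.01, 0.03, -0.01] [0.001, -0.001, 0.044] rows>= 0.2
[ 0.53489764 -0.3541854  -0.06791563]
```

Request:
move_arm:
  commands:
    - [[0,0,0,0,0,0],[0,0,0,0,0,0],[0,0,0,0,0,0],[0,0,0,0,0,0],[0,0,0,0,0,0]]
  squeeze: 25

```text
time: 6.65
position: [0.6358, -0.1968, 0.2908]
tool_rot: [0.014, 1.0, 0.001, -0.0]
ft_force: [2.1, 4.5, -0.0]
grip_width: 0.0161
grip_force: 25.0
```

```bash
python3 -c "
from h import *
plan(); print(get_obs()['moment']);cam('wrist','w2.png')"
```

```text
t 6.65 gp [ 0.6358 -0.1966  0.1268] psi 88.41 w 0.0161 gf 25.0 f [ 2.1  4.5 -0. ] q6 -2.01
[ 0.89247714 -0.42982862 -0.38154443]
```

View pics/w2.png

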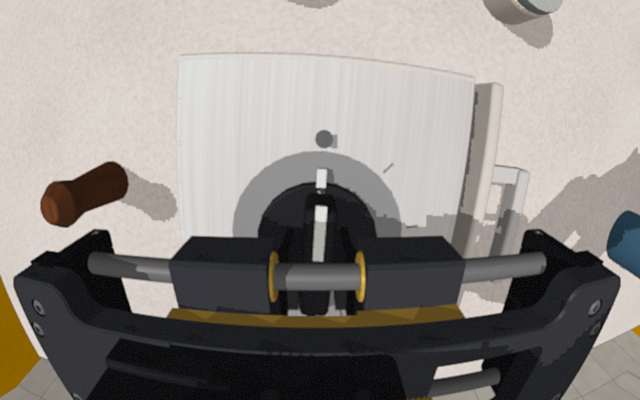

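Request:
move_arm:
  commands:
    - [[0,0,0,0,0,0.035],[0,0,0,0,0,0.035],[0,0,0,0,0,0.035],[0,0,0,0,0,0.035],[0,0,-1,0,0,0.035],[0,0,-2,0,0,0.035],[0,0,-2,0,0,0.035]]
  claw: 0.1

```text
time: 7.58
position: [0.6369, -0.1978, 0.375]
tool_rot: [0.031, 1.0, -0.002, 0.004]
ft_force: [0.0, -0.3, 0.2]
grip_width: 0.0393
grip_force: 0.0
```

```bash
python3 -c "
from h import *
plan((.6505,-.0445,.2,84.7),(.6505,-.0445,.063,84.7))"
```

```text
t 7.58 gp [ 0.6382 -0.1985  0.211 ] psi 86.48 w 0.0393 gf 0.0 f [ 0.  -0.3  0.2] q6 -1.98
[-0.1, 3.85, 0.26] [-0.004, 0.008, 0.031] rows>= 2.5
[-0.07, 3.86, 3.68] [-0.004, 0.008, 0.031] rows>= 3.4
```

Request:
move_arm:
  commands:
    - [[-0.1,1.5,0.26,0,0,0.031],[-0.1,3.0,0.26,0,0,0.031],[-0.1,3.85,0.26,0,0,0.031],[-0.1,3.85,0.26,0,0,0.031],[-0.1,3.85,0.26,0,0,0.031]]

```text
time: 8.2
position: [0.6493, -0.0443, 0.3596]
tool_rot: [0.046, 0.999, -0.0, -0.001]
ft_force: [-0.0, -0.9, 0.3]
grip_width: 0.0391
grip_force: 0.0
```

```bash
cat >> h.py <<'E'
def wpts(c):
    K=c["camera_matrix"];z=c["range_z"];v,u=np.mgrid[0:400,0:640]
    dx,dy=u-K[0][2],v-K[1][2];r=np.hypot(dx,dy)+1e-9;t=r/K[0][0];s=np.tan(np.minimum(t,1.4))/r*z
    P=np.stack([dx*s,-dy*s,-z,np.ones_like(z)],-1)@np.linalg.inv(c["extrinsics"]).T
    P=P[...,:3];P[(z==0)|(t>1.35)]=np.nan
    return P
def box(P,x0,x1,y0,y1,z0,z1):
    Q=P.reshape(-1,3);return Q[(Q[:,0]>x0)&(Q[:,0]<x1)&(Q[:,1]>y0)&(Q[:,1]<y1)&(Q[:,2]>z0)&(Q[:,2]<z1)]
E
python3 -c "
from h import *
c=cam('wrist','w3.png');P=wpts(c)
Q=box(P,.58,.72,-.08,.02,.066,.078);print(len(Q),Q.min(0),Q.max(0),cv2.minAreaRect(Q[:,:2].astype(np.float32)),np.median(Q,0))
plan((.6505,-.0445,.063,84.7))"
```

```text
2490 [ 0.58027839 -0.07997785  0.0661925 ] [ 0.7011508  -0.02616925  0.07794607] ((0.6409896016120911, -0.05498757213354111), (0.051684245467185974, 0.1175355315208435), 85.01032257080078) [ 0.63598115 -0.04136954  0.07085251]
t 8.25 gp [ 0.6492 -0.045   0.1958] psi 84.63 w 0.0392 gf 0.0 f [ 0.8 -1.  -0.6] q6 -1.72
[-0.03, 0.01, 3.32] [-0.001, -0.001, -0.001] rows>= 2.1
```

```bash
python3 -c "
from h import *
c=cam('wrist');P=wpts(c)
for a,b in((.62,.64),(.64,.66),(.66,.68)):
  Q=box(P,a,b,-.075,.02,.066,.078);print(len(Q),np.percentile(Q[:,1],[2,10,50,90,98]))
  Q=box(P,a,b,-.14,.02,.088,.1);print(len(Q),np.percentile(Q[:,1],[2,10,50,90,98]) if len(Q) else 0)
"
```

```text
310 [-0.04073691 -0.03956917 -0.03460398 -0.02966948 -0.02853521]
1222 [-0.13887773 -0.13475205 -0.1153987  -0.0832881  -0.0799638 ]
298 [-0.04265429 -0.04142198 -0.03637505 -0.03129259 -0.03017294]
1116 [-0.1387884  -0.13516311 -0.11652562 -0.08515979 -0.0818981 ]
286 [-0.04446546 -0.0432654  -0.03814588 -0.032883   -0.03176437]
671 [-0.13888267 -0.13497523 -0.11676612 -0.08819688 -0.08356192]
```

Request:
move_arm:
  commands:
    - [[0,0.22,1.0,0,0,0],[0,0.22,2.2,0,0,0],[0,0.22,3.0,0,0,0],[0,0.22,3.32,0,0,0],[0,0.22,3.32,0,0,0]]

```text
time: 8.93
position: [0.6502, -0.036, 0.227]
tool_rot: [0.047, 0.999, 0.0, -0.001]
ft_force: [0.2, -1.0, 0.5]
grip_width: 0.0392
grip_force: 0.0
```

Request:
move_arm:
  commands:
    - [[0,0,0,0,0,0],[0,0,0,0,0,0],[0,0,0,0,0,0],[0,0,0,0,0,0],[0,0,0,0,0,0],[0,0,0,0,0,0]]
  claw: 1
  squeeze: 25

```text
time: 9.68
position: [0.6506, -0.0353, 0.2285]
tool_rot: [0.046, 0.999, -0.0, 0.001]
ft_force: [-1.1, -1.9, 5.6]
grip_width: 0.0118
grip_force: 25.0
```

```bash
python3 -c "
from h import *
import math
o=get_obs();u=np.array([.089,.996]);p=np.array([.650,-.0364])
a=p+.05*u;b=p+.157*u;c=p+.165*u
plan((*a,.063,84.8),(*b,.063,84.8),(*c,.063,84.8))"
```

```text
t 9.68 gp [ 0.6508 -0.0355  0.0645] psi 84.69 w 0.0118 gf 25.0 f [-1.1 -1.9  5.6] q6 -1.7
[0.02, 1.22, 0.04] [-0.001, 0.002, -0.002] rows>= 0.8
[0.03, 3.9, 0.04] [-0.001, 0.002, -0.002] rows>= 2.5
[0.03, 4.1, 0.03] [-0.001, 0.002, -0.002] rows>= 2.6
```

Request:
move_arm:
  commands:
    - [[0,0.3,0,0,0,0],[0,0.7,0,0,0,0],[0,1.1,0,0,0,0],[0.01,1.5,0,0,0,0],[0.01,1.9,0,0,0,0],[0.02,2.3,0,0,0,0],[0.02,2.7,0,0,0,0],[0.02,3.1,0,0,0,0],[0.03,3.4,0,0,0,0],[0.03,3.7,0,0,0,0],[0.03,3.9,0,0,0,0],[0.03,4.05,0,0,0,0]]

```text
time: 11.18
position: [0.6652, 0.1245, 0.2285]
tool_rot: [0.045, 0.999, -0.004, 0.002]
ft_force: [1.5, -21.3, 7.2]
grip_width: 0.0116
grip_force: 25.0
```

```bash
python3 -c "
from h import *
o=get_obs();u=np.array([.089,.996]);p=np.array([.650,-.0364])
plan(); g=o['position'][:2];print((g-p)@u)"
```

```text
t 11.18 gp [0.6657 0.1233 0.0645] psi 84.87 w 0.0116 gf 25.0 f [  1.5 -21.3   7.2] q6 -1.45
0.16164054711909878
```

Request:
move_arm:
  commands:
    - [[0,0,0,0,0,0],[0,0,0,0,0,0],[0,0,0,0,0,0],[0,0,0,0,0,0],[0,0,-1,0,0,0],[0,0,-2.2,0,0,0],[0,0,-3.4,0,0,0],[0,0,-3.4,0,0,0]]
  claw: 0.1

```text
time: 12.18
position: [0.6652, 0.1268, 0.3687]
tool_rot: [0.046, 0.999, 0.001, 0.005]
ft_force: [-0.4, 0.8, -0.3]
grip_width: 0.0389
grip_force: 0.0
```

```bash
python3 -c "
from h import *
c=cam('top','top2.png');P=pts(c)
m=((P[...,2]>.045)&(P[...,2]<.08)).astype(np.uint8);n,l,s,_=cv2.connectedComponentsWithStats(m)
for i in range(1,n):
  if s[i,4]>100: 
    Q=P[l==i];print(s[i],Q.mean(0).round(4),np.ptp(Q,0).round(3))
plan((.436,-.07,.2,84.8))"
```

```text
[ 621  216   19  184 1469] [ 0.2635 -0.9254  0.0624] [0.571 0.016 0.035]
[330 238  19  18 264] [ 0.4361 -0.0047  0.061 ] [0.054 0.058 0.019]
[400 244  19  18 275] [ 0.4198 -0.228   0.0606] [0.054 0.058 0.022]
[  0 282  10  70 413] [0.219  1.0502 0.0583] [0.214 0.028 0.034]
[316 364  41  11 188] [0.0608 0.001  0.0627] [0.021 0.125 0.034]
t 12.22 gp [0.665  0.1268 0.2018] psi 84.7 w 0.0394 gf 0.0 f [ 0.1 -1.6 -1. ] q6 -1.45
[5.23, -5.42, 0.02] [0.001, 0.004, -0.002] rows>= 4.8
```

View pics/top2.png

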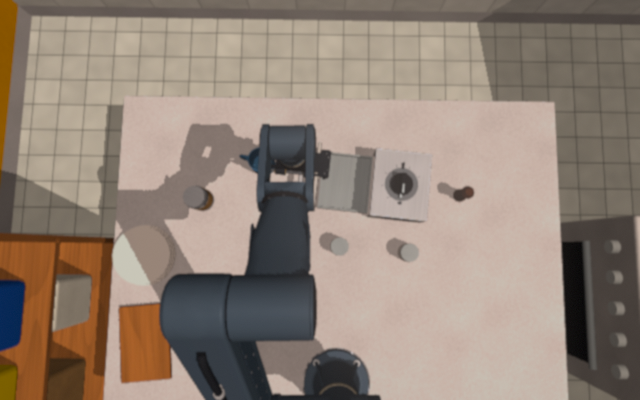

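```bash
python3 -c "
from h import *
plan((.436,-.005,.16,84.8),(.436,-.005,.047,84.8))"
```

```text
t 12.22 gp [0.665  0.1268 0.2018] psi 84.7 w 0.0394 gf 0.0 f [ 0.1 -1.6 -1. ] q6 -1.45
[5.38, -3.81, 1.02] [0.001, 0.004, -0.002] rows>= 4.3
[5.4, -3.81, 3.84] [0.001, 0.004, -0.002] rows>= 4.9
```

Request:
move_arm:
  commands:
    - [[5.38,-3.81,0,0,0,0],[5.38,-3.81,0,0,0,0],[5.38,-3.81,0,0,0,0],[5.38,-3.81,0,0,0,0],[5.38,-3.81,0.5,0,0,0],[5.38,-3.81,1.02,0,0,0],[5.38,-3.81,1.02,0,0,0],[5.38,-3.81,1.02,0,0,0]]
  claw: -1

```text
time: 13.22
position: [0.4357, -0.0053, 0.3225]
tool_rot: [0.046, 0.999, 0.0, -0.001]
ft_force: [-0.2, 0.1, 0.6]
grip_width: 0.0866
grip_force: 0.0
```

```bash
python3 -c "
from h import *
c=cam('wrist');P=wpts(c)
Q=box(P,.37,.52,-.1,.1,.055,.07);print(len(Q),Q.min(0),Q.max(0),cv2.minEnclosingCircle(Q[:,:2].astype(np.float32)),Q.mean(0))
plan((.436,-.005,.047,84.8))"
```

```text
3816 [ 0.40855633 -0.03202917  0.0550325 ] [0.46753917 0.02631601 0.06442638] ((0.4381162226200104, -0.0031154730822890997), 0.0297501590102911) [ 0.43665515 -0.00300724  0.06201226]
t 13.28 gp [ 0.4359 -0.0052  0.1588] psi 84.71 w 0.0871 gf 0.0 f [ 0.1 -0.   0.5] q6 -1.75
[-0.0, 0.01, 2.79] [0.0, -0.0, -0.002] rows>= 1.8
```

Request:
move_arm:
  commands:
    - [[-0.05,0.05,1.0,0,0,0],[-0.05,0.05,2.0,0,0,0],[-0.05,0.05,2.6,0,0,0],[-0.05,0.05,2.79,0,0,0],[-0.05,0.05,2.79,0,0,0]]

```text
time: 13.9
position: [0.4382, -0.0036, 0.2113]
tool_rot: [0.046, 0.999, -0.0, 0.0]
ft_force: [0.7, -0.2, 0.2]
grip_width: 0.0868
grip_force: 0.0
```

Request:
move_arm:
  commands:
    - [[0,0,0,0,0,0],[0,0,0,0,0,0],[0,0,0,0,0,0],[0,0,0,0,0,0],[0,0,0,0,0,0],[0,0,0,0,0,0],[0,0,-0.5,0,0,0],[0,0,-1.5,0,0,0],[0,0,-2.5,0,0,0],[0,0,-2.5,0,0,0]]
  claw: 1
  squeeze: 25

```text
time: 15.15
position: [0.4384, -0.0037, 0.3131]
tool_rot: [0.046, 0.999, -0.001, 0.003]
ft_force: [1.2, -1.0, -2.8]
grip_width: 0.0597
grip_force: 25.0
```

```bash
python3 -c "
from h import *
plan((.694,-.025,.147,84.8),(.694,-.025,.061,84.8))"
```

```text
t 15.15 gp [ 0.4393 -0.0039  0.1491] psi 84.69 w 0.0597 gf 25.0 f [ 1.2 -1.  -2.8] q6 -1.74
[-6.41, 0.06, 0.09] [-0.001, 0.006, -0.002] rows>= 4.1
[-6.4, 0.06, 2.24] [-0.001, 0.006, -0.002] rows>= 4.3
```

Request:
move_arm:
  commands:
    - [[-0.8,0,0,0,0,0],[-1.8,0.02,0,0,0,0],[-2.8,0.03,0,0,0,0],[-3.8,0.04,0,0,0,0],[-4.8,0.05,0,0,0,0],[-5.6,0.06,0,0,0,0],[-6.2,0.06,0.2,0,0,0],[-6.41,0.06,0.8,0,0,0],[-6.41,0.06,1.4,0,0,0],[-6.41,0.06,1.8,0,0,0],[-6.41,0.06,1.8,0,0,0]]

```text
time: 16.52
position: [0.6921, -0.0248, 0.2359]
tool_rot: [0.046, 0.999, 0.0, -0.003]
ft_force: [-0.4, -0.9, -2.8]
grip_width: 0.0594
grip_force: 25.0
```

```bash
python3 -c "
from h import *
plan((.694,-.025,.061,84.8))"
```

```text
t 16.52 gp [ 0.6911 -0.0246  0.0719] psi 84.68 w 0.0594 gf 25.0 f [-0.4 -0.9 -2.8] q6 -1.67
[-0.05, -0.0, 0.27] [0.001, -0.006, -0.002] rows>= 0.2
```

Request:
move_arm:
  commands:
    - [[-0.03,0,0.15,0,0,0],[-0.03,0,0.3,0,0,0],[-0.03,0,0.3,0,0,0],[-0.03,0,0.3,0,0,0]]

```text
time: 17.02
position: [0.6947, -0.0251, 0.2276]
tool_rot: [0.046, 0.999, -0.0, 0.0]
ft_force: [-0.0, -0.3, -2.1]
grip_width: 0.0597
grip_force: 25.0
```

Request:
move_arm:
  commands:
    - [[0,0,0,0,0,0],[0,0,0,0,0,0],[0,0,0,0,0,0],[0,0,0,0,0,0],[0,0,-1,0,0,0],[0,0,-2,0,0,0],[0,0,-3,0,0,0],[0,0,-3,0,0,0]]
  claw: -1

```text
time: 18.02
position: [0.6957, -0.0252, 0.3517]
tool_rot: [0.046, 0.999, -0.001, 0.005]
ft_force: [0.3, -0.4, 0.2]
grip_width: 0.0868
grip_force: 0.0
```

```bash
python3 -c "
from h import *
c=cam('wrist','w4.png');P=wpts(c)
Q=box(P,.6,.8,-.12,.08,.064,.082);print(len(Q),cv2.minEnclosingCircle(Q[:,:2].astype(np.float32)),Q.mean(0))
c=cam('top','top3.png');P=pts(c)
m=((P[...,2]>.045)&(P[...,2]<.085)).astype(np.uint8);n,l,s,_=cv2.connectedComponentsWithStats(m)
for i in range(1,n):
  if s[i,4]>100: 
    Q=P[l==i];print(s[i],Q.mean(0).round(4),np.ptp(Q,0).round(3))
plan((.42,-.228,.2,84.8),(.42,-.228,.16,84.8),(.42,-.228,.16,0))"
```

```text
4505 ((0.6675183773040771, 0.02422284334897995), 0.08447198569774628) [ 0.68771959 -0.00209158  0.07378532]
[298 160  18  32 218] [0.6631 0.1111 0.0683] [0.102 0.054 0.026]
[ 621  216   19  184 1653] [ 0.2675 -0.9254  0.0644] [0.57  0.018 0.04 ]
[400 244  19  18 275] [ 0.42   -0.2278  0.0606] [0.054 0.057 0.022]
[  0 282  10  70 424] [0.2199 1.0502 0.0583] [0.213 0.027 0.039]
[316 364  41  12 210] [0.0602 0.0004 0.0657] [0.021 0.125 0.04 ]
t 18.12 gp [ 0.6943 -0.025   0.1833] psi 84.69 w 0.087 gf 0.0 f [-0.1  0.2 -0.4] q6 -1.67
[6.36, -5.69, -0.42] [-0.0, 0.0, -0.002] rows>= 5.5
[6.36, -5.69, 0.58] [-0.0, 0.0, -0.002] rows>= 5.5
[6.36, -5.69, 0.58] [0.0, 0.0, 1.478] rows>= 7.9
```

Request:
move_arm:
  commands:
    - [[6.36,-5.69,-0.42,0,0,0],[6.36,-5.69,-0.42,0,0,0],[6.36,-5.69,-0.42,0,0,0],[6.36,-5.69,-0.42,0,0,0],[6.36,-5.69,-0.42,0,0,0],[6.36,-5.69,0,0,0,0],[6.36,-5.69,0.58,0,0,0],[6.36,-5.69,0.58,0,0,0],[6.36,-5.69,0.58,0,0,0]]

```text
time: 19.25
position: [0.4203, -0.228, 0.3236]
tool_rot: [0.046, 0.999, 0.0, -0.0]
ft_force: [-0.7, 0.5, 0.5]
grip_width: 0.0867
grip_force: 0.0
```

```bash
python3 -c "
from h import *
c=cam('wrist');P=wpts(c)
Q=box(P,.35,.5,-.32,-.13,.055,.07);print(len(Q),cv2.minEnclosingCircle(Q[:,:2].astype(np.float32)),Q.mean(0))
x,y=cv2.minEnclosingCircle(Q[:,:2].astype(np.float32))[0]
plan((x,y,.047,84.8))"
```

```text
3788 ((0.421647846698761, -0.22771447896957397), 0.029755407944321632) [ 0.42017906 -0.22750573  0.06204994]
t 19.3 gp [ 0.4206 -0.228   0.16  ] psi 84.73 w 0.0872 gf 0.0 f [0.3 0.9 0.2] q6 -2.21
[-0.03, 0.01, 2.83] [-0.0, 0.0, -0.001] rows>= 1.8
```

Request:
move_arm:
  commands:
    - [[-0.03,0.01,1.0,0,0,0],[-0.03,0.01,2.0,0,0,0],[-0.03,0.01,2.6,0,0,0],[-0.03,0.01,2.82,0,0,0],[-0.03,0.01,2.82,0,0,0]]

```text
time: 19.92
position: [0.4218, -0.2278, 0.2113]
tool_rot: [0.046, 0.999, -0.0, 0.0]
ft_force: [-0.5, 0.5, -0.3]
grip_width: 0.0865
grip_force: 0.0
```

Request:
move_arm:
  commands:
    - [[0,0,0,0,0,0],[0,0,0,0,0,0],[0,0,0,0,0,0],[0,0,0,0,0,0],[0,0,0,0,0,0],[0,0,0,0,0,0],[0,0,-0.5,0,0,0],[0,0,-1.5,0,0,0],[0,0,-2.5,0,0,0],[0,0,-2.5,0,0,0]]
  claw: 1
  squeeze: 25

```text
time: 21.18
position: [0.4219, -0.2282, 0.3131]
tool_rot: [0.046, 0.999, -0.002, 0.002]
ft_force: [-0.1, -0.5, -2.4]
grip_width: 0.0597
grip_force: 25.0
```

```bash
python3 -c "
from h import *
plan((.44,-.018,.147,84.8),(.610,-.018,.147,84.8),(.610,-.018,.075,84.8))"
```

```text
t 21.18 gp [ 0.4226 -0.2288  0.1491] psi 84.68 w 0.0597 gf 25.0 f [-0.1 -0.5 -2.4] q6 -2.21
[0.04, 5.27, 0.04] [-0.003, 0.004, -0.002] rows>= 3.4
[-4.2, 5.67, 0.05] [-0.003, 0.004, -0.002] rows>= 4.5
[-4.19, 5.67, 1.85] [-0.003, 0.004, -0.002] rows>= 4.7
```

Request:
move_arm:
  commands:
    - [[0,1.0,0,0,0,0],[0,2.2,0,0,0,0],[0,3.4,0,0,0,0],[-0.6,4.5,0,0,0,0],[-1.6,5.3,0,0,0,0],[-2.6,5.6,0,0,0,0],[-3.5,5.67,0,0,0,0],[-4.0,5.67,0,0,0,0],[-4.2,5.67,0.6,0,0,0],[-4.2,5.67,1.3,0,0,0],[-4.2,5.67,1.85,0,0,0],[-4.2,5.67,1.85,0,0,0]]

```text
time: 22.68
position: [0.6078, -0.0172, 0.233]
tool_rot: [0.046, 0.999, 0.001, -0.005]
ft_force: [0.5, 0.6, -2.5]
grip_width: 0.0599
grip_force: 25.0
```

```bash
python3 -c "
from h import *
c=cam('wrist','w5.png')
plan((.610,-.018,.06,84.8))"
```

```text
t 22.73 gp [ 0.6078 -0.0172  0.0707] psi 84.68 w 0.0595 gf 25.0 f [-0.1 -0.5 -1.8] q6 -1.69
[-0.04, -0.01, 0.27] [0.001, -0.005, -0.002] rows>= 0.2
```

View pics/w5.png

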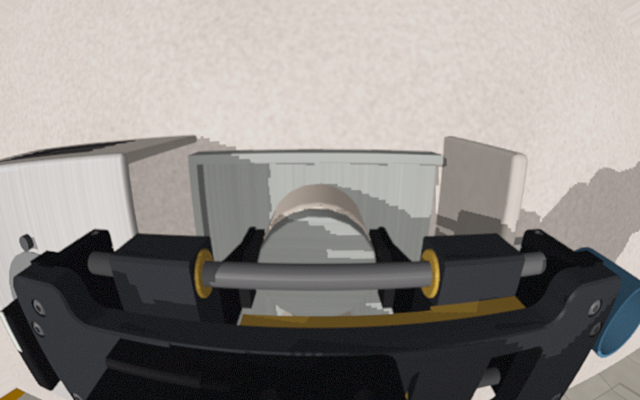

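Request:
move_arm:
  commands:
    - [[-0.03,0,0.15,0,0,0],[-0.03,0,0.27,0,0,0],[-0.03,0,0.27,0,0,0],[-0.03,0,0.27,0,0,0]]

```text
time: 23.22
position: [0.6109, -0.0177, 0.2267]
tool_rot: [0.046, 0.999, -0.0, 0.0]
ft_force: [0.5, -1.1, -1.8]
grip_width: 0.0596
grip_force: 25.0
```

Request:
move_arm:
  commands:
    - [[0,0,0,0,0,0],[0,0,0,0,0,0],[0,0,0,0,0,0],[0,0,0,0,0,0],[0,0,-1,0,0,0],[0,0,-2,0,0,0],[0,0,-3,0,0,0],[0,0,-3.6,0,0,0],[0,0,-3.6,0,0,0]]
  claw: -1

```text
time: 24.35
position: [0.6114, -0.0178, 0.3726]
tool_rot: [0.046, 0.999, -0.0, 0.003]
ft_force: [0.1, 0.8, 0.3]
grip_width: 0.087
grip_force: 0.0
```

```bash
python3 -c "
from h import *
plan((.6645,.126,.2,84.8),(.6645,.126,.063,84.8))"
```

```text
t 24.35 gp [ 0.6122 -0.018   0.2086] psi 84.69 w 0.087 gf 0.0 f [0.1 0.8 0.3] q6 -1.69
[-0.99, 3.7, 0.22] [-0.001, 0.005, -0.002] rows>= 2.5
[-0.97, 3.7, 3.64] [-0.001, 0.005, -0.002] rows>= 3.4
```

Request:
move_arm:
  commands:
    - [[-0.99,3.7,0.22,0,0,0],[-0.99,3.7,0.22,0,0,0],[-0.99,3.7,0.22,0,0,0],[-0.99,3.7,0.22,0,0,0],[-0.99,3.7,0.22,0,0,0],[-0.99,3.7,0.22,0,0,0]]
  claw: 0.1

```text
time: 25.1
position: [0.6637, 0.1246, 0.361]
tool_rot: [0.047, 0.999, -0.0, -0.001]
ft_force: [0.0, 0.1, 1.1]
grip_width: 0.0406
grip_force: 0.0
```

```bash
python3 -c "
from h import *
c=cam('wrist');P=wpts(c)
for a,b in((.64,.66),(.66,.68)):
  Q=box(P,a,b,.09,.18,.066,.078);print(len(Q),np.percentile(Q[:,1],[2,50,98]))
c=cam('top','top4.png');P=pts(c)
cv2.imwrite('pics/c4.png',cv2.resize(c['pixels'][120:300,260:460],None,fx=3.3,fy=3.3,interpolation=cv2.INTER_CUBIC))
m=((P[...,2]>.055)&(P[...,2]<.085)).astype(np.uint8);n,l,s,_=cv2.connectedComponentsWithStats(m)
for i in range(1,n):
  if s[i,4]>100: 
    Q=P[l==i];print(s[i],Q.mean(0).round(4),np.ptp(Q,0).round(3))
plan((.6645,.126,.063,84.8))"
```

```text
287 [0.12011845 0.12576879 0.13166912]
251 [0.11889052 0.12440639 0.12986683]
[338 158  18  19 273] [ 0.6913 -0.0254  0.072 ] [0.058 0.055 0.025]
[335 184  18  18 263] [ 0.6083 -0.0174  0.0727] [0.056 0.055 0.022]
[ 623  216   17  184 1229] [ 0.2716 -0.9254  0.0691] [0.564 0.014 0.03 ]
[  0 282   7  66 245] [0.232  1.0501 0.0642] [0.2   0.024 0.029]
[316 366  41   9 151] [0.0599 0.0008 0.0702] [0.019 0.124 0.03 ]
t 25.2 gp [0.6638 0.1246 0.1975] psi 84.58 w 0.0397 gf 0.0 f [-0.2  0.2 -0.6] q6 -1.46
[-0.01, 0.04, 3.36] [-0.0, -0.0, -0.004] rows>= 2.2
```

View pics/c4.png

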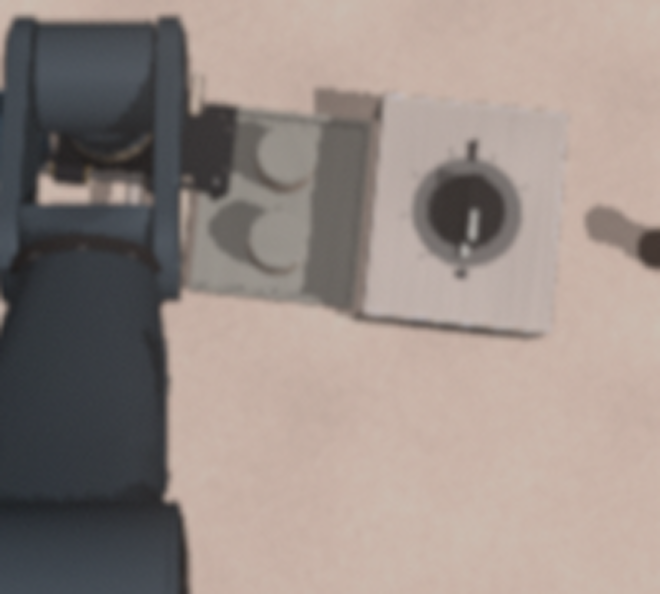

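Request:
move_arm:
  commands:
    - [[-0.01,0.04,1.2,0,0,0],[-0.01,0.04,2.4,0,0,0],[-0.01,0.04,3.1,0,0,0],[-0.01,0.04,3.36,0,0,0],[-0.01,0.04,3.36,0,0,0]]

```text
time: 25.82
position: [0.6647, 0.1271, 0.2272]
tool_rot: [0.047, 0.999, -0.0, -0.0]
ft_force: [-0.4, -0.8, 0.8]
grip_width: 0.0394
grip_force: 0.0
```

Request:
move_arm:
  commands:
    - [[0,0,0,0,0,0],[0,0,0,0,0,0],[0,0,0,0,0,0],[0,0,0,0,0,0],[0,0,0,0,0,0],[0,0,0,0,0,0]]
  claw: 1
  squeeze: 25

```text
time: 26.58
position: [0.6649, 0.1244, 0.2284]
tool_rot: [0.046, 0.999, -0.003, 0.0]
ft_force: [-2.2, -11.9, 3.6]
grip_width: 0.0119
grip_force: 25.0
```

```bash
python3 -c "
from h import *
o=get_obs();u=np.array([.089,.996]);p=np.array([.6645,.1255])
plan(*[(*(p-d*u),.063,84.8) for d in(.1,.17,.178)])"
```

```text
t 26.57 gp [0.6649 0.1234 0.0644] psi 84.76 w 0.0119 gf 25.0 f [ -2.2 -11.9   3.6] q6 -1.45
[0.01, -2.47, 0.05] [-0.006, 0.001, -0.001] rows>= 1.6
[0.0, -4.22, 0.06] [-0.006, 0.001, -0.001] rows>= 2.7
[0.0, -4.42, 0.06] [-0.006, 0.001, -0.001] rows>= 2.8
```

Request:
move_arm:
  commands:
    - [[0,-0.1,0,0,0,0],[0,-0.25,0,0,0,0],[0,-0.5,0,0,0,0],[0,-0.8,0,0,0,0],[0,-1.1,0,0,0,0],[0,-1.4,0,0,0,0],[0,-1.7,0,0,0,0],[0,-2.0,0,0,0,0],[0,-2.3,0,0,0,0],[0,-2.6,0,0,0,0],[0,-2.9,0,0,0,0],[0,-3.2,0,0,0,0]]

```text
time: 28.08
position: [0.653, 0.0003, 0.2284]
tool_rot: [0.046, 0.999, 0.0, 0.001]
ft_force: [-0.6, 2.5, 6.8]
grip_width: 0.012
grip_force: 25.0
```

Request:
move_arm:
  commands:
    - [[0,-0.25,0,0,0,0],[0,-0.5,0,0,0,0],[0,-0.7,0,0,0,0],[0,-0.85,0,0,0,0],[0,-1.0,0,0,0,0],[0,-1.1,0,0,0,0],[0,-1.2,0,0,0,0],[0,-1.25,0,0,0,0],[0,-1.25,0,0,0,0]]

```text
time: 29.2
position: [0.6483, -0.0497, 0.2283]
tool_rot: [0.046, 0.999, -0.0, 0.001]
ft_force: [-1.2, 0.6, 6.8]
grip_width: 0.0115
grip_force: 25.0
```

```bash
python3 -c "
from h import *
o=get_obs();u=np.array([.089,.996]);p=np.array([.6645,.1255]);plan();print((o['position'][:2]-p)@u)"
```

```text
t 29.2 gp [ 0.6485 -0.0498  0.0643] psi 84.71 w 0.0115 gf 25.0 f [-1.2  0.6  6.8] q6 -1.73
-0.17597202982494836
```

Request:
move_arm:
  commands:
    - [[0,-0.04,0,0,0,0],[0,-0.08,0,0,0,0],[0,-0.11,0,0,0,0],[0,-0.11,0,0,0,0]]

```text
time: 29.7
position: [0.648, -0.0518, 0.2283]
tool_rot: [0.047, 0.999, 0.002, 0.001]
ft_force: [0.6, 8.7, 6.9]
grip_width: 0.0122
grip_force: 25.0
```

Request:
move_arm:
  commands:
    - [[0,-0.05,0,0,0,0],[0,-0.08,0,0,0,0],[0,-0.08,0,0,0,0]]

```text
time: 30.08
position: [0.6479, -0.0526, 0.2283]
tool_rot: [0.047, 0.999, 0.004, 0.001]
ft_force: [2.3, 17.3, 7.5]
grip_width: 0.0122
grip_force: 25.1
```

```bash
python3 -c "
from h import *
plan()
c=cam('wrist');P=wpts(c)
cv2.imwrite('pics/w6.png',c['pixels'])"
```

```text
t 30.07 gp [ 0.6484 -0.0512  0.0643] psi 84.59 w 0.0122 gf 25.1 f [ 2.3 17.3  7.5] q6 -1.74
```

View pics/w6.png

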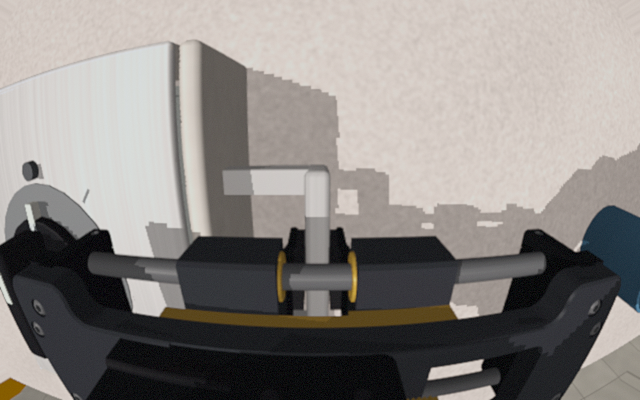

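Request:
move_arm:
  commands:
    - [[0,0.1,0,0,0,0],[0,0.1,0,0,0,0],[0,0.1,0,0,0,0],[0,0.1,0,0,0,0],[0,0.1,-1.2,0,0,0],[0,0.1,-2.4,0,0,0],[0,0.1,-3.6,0,0,0],[0,0.1,-3.6,0,0,0]]
  claw: 0.1

```text
time: 31.12
position: [0.649, -0.054, 0.3761]
tool_rot: [0.047, 0.999, -0.001, 0.005]
ft_force: [0.3, -0.4, -0.5]
grip_width: 0.039
grip_force: 0.0
```

```bash
python3 -c "
from h import *
plan((.6358,-.1962,.21,84.7),(.6358,-.1962,.127,84.7))
c=cam('wrist');P=wpts(c)
for a,b in((.62,.64),(.64,.66),(.66,.68)):
  Q=box(P,a,b,-.1,.02,.066,.078);print(len(Q),np.percentile(Q[:,1],[2,50,98]))
"
```

```text
t 31.12 gp [ 0.6506 -0.0545  0.2121] psi 84.65 w 0.039 gf 0.0 f [ 0.3 -0.4 -0.5] q6 -1.73
[-0.0, -3.57, 0.06] [-0.002, 0.01, -0.001] rows>= 2.3
[0.02, -3.57, 2.13] [-0.002, 0.01, -0.001] rows>= 2.7
281 [-0.09385051 -0.0481999  -0.04200729]
269 [-0.09558073 -0.04994657 -0.04372894]
287 [-0.09757502 -0.05235743 -0.04545477]
```

Request:
move_arm:
  commands:
    - [[0,-1.2,0.06,0,0,0],[0,-2.4,0.06,0,0,0],[0,-3.4,0.06,0,0,0],[0,-3.57,0.06,0,0,0],[0,-3.57,0.06,0,0,0],[0,-3.57,1.0,0,0,0],[0,-3.57,1.8,0,0,0],[0,-3.57,2.13,0,0,0],[0,-3.57,2.13,0,0,0]]

```text
time: 32.3
position: [0.6343, -0.1934, 0.2876]
tool_rot: [0.045, 0.999, 0.001, -0.001]
ft_force: [-2.9, 1.4, 6.7]
grip_width: 0.0391
grip_force: 3.6
```

Request:
move_arm:
  commands:
    - [[0,0,0,0,0,0],[0,0,0,0,0,0],[0,0,0,0,0,0],[0,0,0,0,0,0],[0,0,0,0,0,0],[0,0,0,0,0,0]]
  claw: 1
  squeeze: 25

```text
time: 33.05
position: [0.6351, -0.1958, 0.2876]
tool_rot: [0.046, 0.999, -0.002, 0.001]
ft_force: [-1.6, -3.8, 6.2]
grip_width: 0.0157
grip_force: 26.5
```

```bash
python3 -c "
from h import *
plan((.6358,-.1966,.127,-95)); print(get_obs()['moment'])"
```

```text
t 33.05 gp [ 0.6355 -0.1964  0.1236] psi 84.75 w 0.0157 gf 26.5 f [-1.6 -3.8  6.2] q6 -1.94
[-0.02, -0.02, -0.08] [0.004, 0.005, 3.137] rows>= 16.8
[-0.53139426  0.23775118 -0.02664849]
```

Request:
move_arm:
  commands:
    - [[0,0,-0.08,0,0,0],[0,0,-0.08,0,0,0.15],[0,0,-0.08,0,0,0.3],[0,0,-0.08,0,0,0.46],[0,0,-0.08,0,0,0.62],[0,0,-0.08,0,0,0.78],[0,0,-0.08,0,0,0.94],[0,0,-0.08,0,0,1.1],[0,0,-0.08,0,0,1.26],[0,0,-0.08,0,0,1.42],[0,0,-0.08,0,0,1.55],[0,0,-0.08,0,0,1.55]]

```text
time: 34.55
position: [0.6357, -0.1955, 0.2877]
tool_rot: [0.732, 0.681, 0.001, 0.002]
ft_force: [5.7, -3.6, -8.6]
grip_width: 0.0156
grip_force: 26.2
```

```bash
python3 -c "
from h import *
plan((.6358,-.1966,.127,-95)); print(get_obs()['moment'])"
```

```text
t 34.55 gp [ 0.6362 -0.1957  0.1237] psi -4.14 w 0.0156 gf 26.2 f [ 5.7 -3.6 -8.6] q6 -0.39
[-0.03, 0.01, -0.08] [0.004, -0.002, 1.586] rows>= 8.5
[-0.75803969 -0.7214426  -0.13483861]
```

Request:
move_arm:
  commands:
    - [[0,0,0.04,0,0,0.13],[0,0,0.04,0,0,0.28],[0,0,0.04,0,0,0.44],[0,0,0.04,0,0,0.6],[0,0,0.04,0,0,0.76],[0,0,0.04,0,0,0.92],[0,0,0.04,0,0,1.08],[0,0,0.04,0,0,1.24],[0,0,0.04,0,0,1.4],[0,0,0.04,0,0,1.52],[0,0,0.04,0,0,1.55],[0,0,0.04,0,0,1.55]]

```text
time: 36.05
position: [0.636, -0.196, 0.2877]
tool_rot: [1.0, -0.025, 0.003, 0.002]
ft_force: [3.1, -3.8, -3.4]
grip_width: 0.0158
grip_force: 26.7
```

```bash
python3 -c "
from h import *
plan((.6358,-.1966,.127,-95)); c=cam('wrist');cv2.imwrite('pics/w7.png',cv2.resize(c['pixels'][100:260,190:450],None,fx=3,fy=3,interpolation=cv2.INTER_CUBIC));np.save('w7E.npy',c['extrinsics'])"
```

```text
t 36.05 gp [ 0.6369 -0.1966  0.1237] psi -92.91 w 0.0158 gf 26.7 f [ 3.1 -3.8 -3.4] q6 1.16
[-0.0, 0.02, -0.08] [0.003, -0.005, 0.036] rows>= 0.2
```

View pics/w7.png

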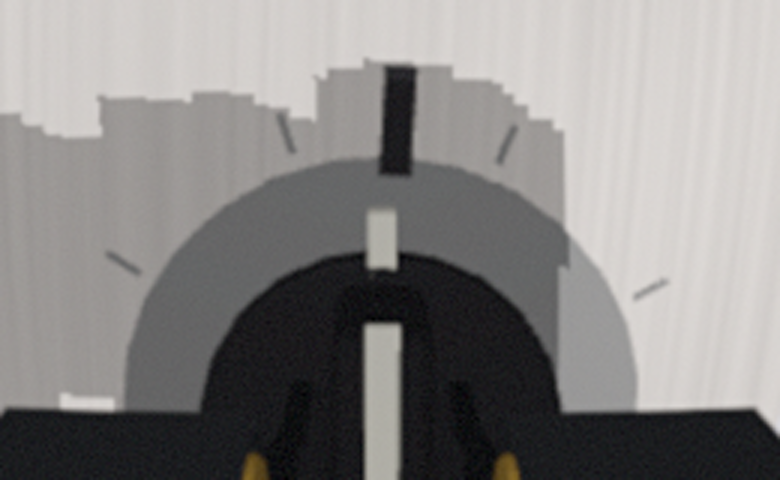

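```bash
python3 -c "
from h import *
E=np.load('w7E.npy')
px=lambda a,b:(190+a/3,100+b/3)
P=wpix(E,[px(382,211),px(382,268),px(395.5,173),px(400,66)],.101);print(P)
for d in (P[0]-P[1],P[3]-P[2]): print(np.degrees(np.arctan2(d[1],d[0])))
for ax in ((.636,-.1962),(.6369,-.1966)):
  a=[np.degrees(np.arctan2(*(p-np.array(ax))[::-1])) for p in P];print(np.round(a,2),np.linalg.norm(P-ax,axis=1))
"
```

```text
[[ 0.67974226 -0.19777403]
 [ 0.66895197 -0.19722583]
 [ 0.68666161 -0.20058247]
 [ 0.70606282 -0.2023328 ]]
-2.908386353385729
-5.155131559600493
[-2.06 -1.78 -4.94 -5.  ] [0.04377057 0.03296793 0.05085081 0.07033072]
[-1.57 -1.12 -4.58 -4.74] [0.04285834 0.03205808 0.04992071 0.06940001]
```

Request:
move_arm:
  commands:
    - [[0,0,0,0,0,0.03],[0,0,0,0,0,0.055],[0,0,0,0,0,0.055],[0,0,0,0,0,0.055]]

```text
time: 36.6
position: [0.636, -0.196, 0.2877]
tool_rot: [0.999, -0.053, 0.003, 0.002]
ft_force: [3.0, -4.7, -2.7]
grip_width: 0.0161
grip_force: 26.7
```

```bash
python3 -c "
from h import *
plan(); c=cam('wrist');cv2.imwrite('pics/w8.png',cv2.resize(c['pixels'][115:195,260:380],None,fx=6,fy=6,interpolation=cv2.INTER_CUBIC));np.save('w8E.npy',c['extrinsics'])"
```

```text
t 36.6 gp [ 0.6369 -0.1966  0.1237] psi -96.05 w 0.0161 gf 26.7 f [ 3.  -4.7 -2.7] q6 1.21
```

View pics/w8.png

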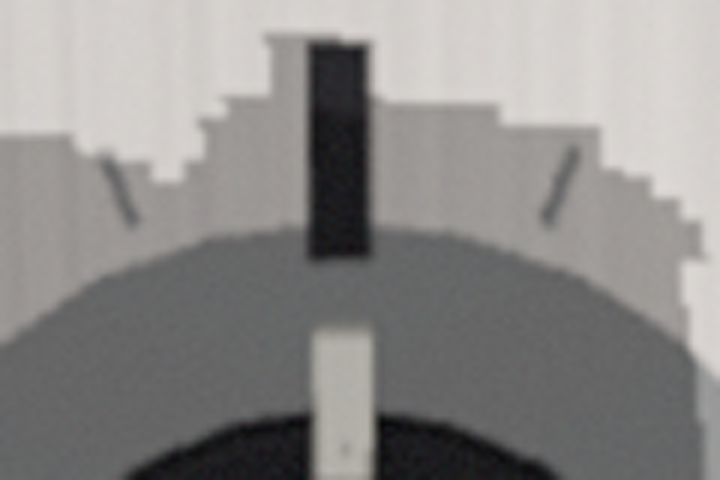

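Request:
move_arm:
  commands:
    - [[0,0,0,0,0,0],[0,0,0,0,0,0],[0,0,0,0,0,0],[0,0,0,0,0,0],[0,0,0,0,0,0],[0,0,-1,0,0,0],[0,0,-2,0,0,0],[0,0,-3,0,0,0],[0,0,-3,0,0,0],[0,0,-3,0,0,0]]
  claw: -0.4

```text
time: 37.9
position: [0.634, -0.1954, 0.4065]
tool_rot: [0.999, -0.053, -0.001, -0.0]
ft_force: [-0.6, -0.1, 0.1]
grip_width: 0.0609
grip_force: 0.0
```

```bash
python3 -c "
from h import *
plan(); c=cam('wrist');cv2.imwrite('pics/w9.png',cv2.resize(c['pixels'][100:300,150:480],None,fx=2.4,fy=2.4,interpolation=cv2.INTER_CUBIC));np.save('w9E.npy',c['extrinsics'])"
```

```text
t 37.9 gp [ 0.6336 -0.1952  0.2425] psi -96.09 w 0.0609 gf 0.0 f [-0.6 -0.1  0.1] q6 1.21
```

View pics/w9.png

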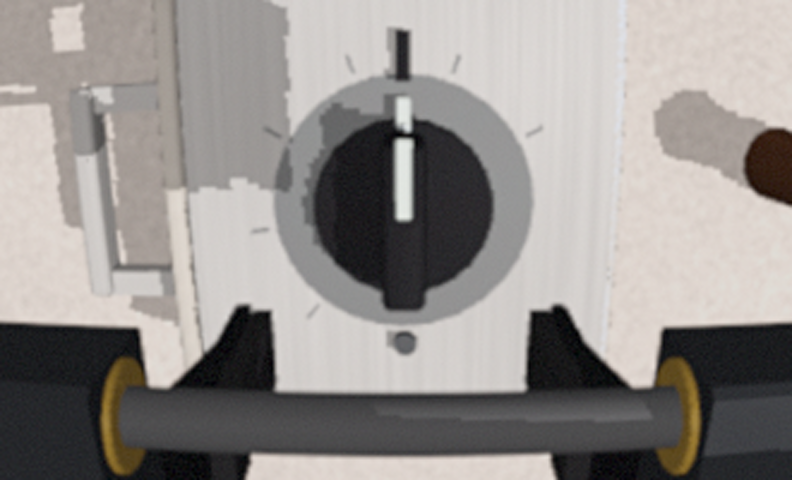

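```bash
python3 -c "
from h import *
print(hand_in())"
```

```text
the job is handed in; nothing more can be done
None
```

The job is handed in. I turned the dial to off, stood both jars present in the tray and slid it fully home, then set the dial's mark at the rib; the mug, shaker and can were not touched. I saw both jars upright in the open tray, but could not look inside once it was closed.

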